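# Load the parcel-tape stand

### The job

Load the two rolls of parcel tape from the rack onto the horizontal rod of the tape stand: first the wide roll, right back against the upright plate, then the narrow roll up against it. Then push the wooden end cap fully home on the tip of the rod so the rolls cannot come off, let go, and do not disturb the ink bottle, card case and reading glass on the desk.

Things in the scene. Friction and masses are not known exactly. Their poses are not given: they have to be found in the camera images.
- stand: Tape stand fixed to the desk, dark wood, brass rod; its yaw varies. Origin on the desk under the rod, at the front face of the upright back plate; z up; the level rod points along +y, axis 95 mm above the desk. Back plate 70 mm wide (x), y -12 to 0, top 118 mm above the desk. Base board 110 x 155 x 12 mm (y -25 to 130).
- rod_root (a point): Point on the rod's axis where the rod leaves the back plate (95 mm above the desk); axes as the stand: y along the rod to its free tip, z up.
- rod_tip (a point): Free end of the rod on its axis, 98 mm from rod_root. Rod diameter 20 mm, the last 5 mm tapering to 13 mm.
- rack: Low dark wood rack fixed to the desk: board 56 x 240 x 20 mm with two low brass rails (tops 25 mm above the desk, 40 mm apart) along its length (its y). Origin under its centre on the desk. The two rolls and the cap stand in a row between the rails, about 75 mm apart, in any order, axes along the rack's length.
- wide_roll: Wide roll of white paper tape standing on its rim in the rack: outside diameter 64 mm, 44 mm wide, through hole 26 mm (3 mm play all round on the rod), 80 to 170 g. Origin at its centre; y is the hole's axis (both ways alike). In the rack its centre is 52 mm above the desk. Home: centre 22 mm from rod_root along the rod; 18 to 30 passes.
- narrow_roll: Narrow roll of white paper tape, as the wide one but 24 mm wide, 50 to 100 g. Origin at its centre, y is the hole's axis. In the rack its centre is 52 mm above the desk. Home: centre 56 mm from rod_root along the rod, touching the wide roll.
- end_cap: Wooden cap, diameter 52, length 40 mm, 60 to 130 g; lies in the rack (axis 46 mm above desk), mouth to the stand side (-y of rack). Origin on its axis at mid-length; -y points out of the mouth (20 mm away); last 7 mm of the closed end rounded. Blind hole 24 mm wide (2 mm play on the rod), 26 deep. Home: origin 92 mm from rod_root, rod tip at hole bottom, mouth 4 mm off the roll; slides freely.
- ink_bottle: Bystander: square dark ink bottle, 50 x 50 x 60 mm, behind the work. Origin under its centre.
- card_case: Bystander: flat silver card case, 63 x 96 x 9 mm, behind the stand. Origin under its centre.
- magnifier: Bystander: reading glass (magnifier) lying flat, brass ring and dark handle, 81 x 174 x 16 mm, behind the rack. Origin under its middle.
Things that resemble listed ones, but are neither listed nor needed, are in the scene too. What is shaped like the narrow_roll but black or pink is not meant. Leave any blue look-alike of the wide_roll alone.

How it is judged:
By the outcome, as a careful person would: the job done as asked, in the order asked, and still so for the second after the job is handed in, with the robot touching nothing.
It also fails if it takes over 70 s, if anything falls off the work surface, if the arm or the gripper's body presses on something with over 40 N, if the wrist force passes 120 N, or if a joint passes its speed limit or range.

### The arm

A 6-joint arm with a two-finger parallel gripper is mounted at the origin on a cart in front of the work surface, level with it; the furniture and walls round the work are solid. World frame = base frame: x ahead of the robot, y to its left, z up, the work surface at z = 0. Lengths are in m, angles in degrees, forces in N, time in s.
With the tool pointing down it reaches from about 0.35 to 0.775 m from the base axis. Payload 7.3 kg.
Tool frame: the origin (TCP) lies midway between the tips of the shut fingers; the grasp point (between the pads) lies r.grip_point_offset behind it (r.grip_point_offset is the distance from the TCP to the grasp point, in m); z points along the fingers, y is the line along which they close (so a half turn about z gives the same grasp; the last joint's range is limited). The gripper opens to 92 mm and grips with 3 to 60 N. Pads are 19 mm wide; open, the fingers measure 130 mm over their backs; the gripper's body (75 mm by 190 mm) begins 47 mm behind the grasp point.
Start: joints at [-78.553, 19.595, 87.324, -0, 73.075, -8.365], TCP at [0.178, -0.494, 0.227] pointing down, gripper open.
Joint ranges: [-145.02, 145.02], [-44.19, 115.74], [2.07, 154.8], [-57.11, 237.11], [16.16, 152.29], [-177.93, 177.93]. Speed limits (degrees/s): [147.25, 147.25, 180, 180, 180, 180].

### API

Orientations are given as [roll, pitch, yaw] about the fixed x, y, z axes, in that order (R = Rz(yaw) Ry(pitch) Rx(roll)).
In Python, from station import r, eyes gives the robot as it stands.
- The arm moves only by the shell command python3 -m handwheel 'ROWS' [OPENING] [FORCE]. ROWS is text: rows parted by semicolons, each of 4 numbers parted by spaces: the shift along the tool's x, y, z scaled (see below), then the turn about the tool's z scaled (see below). In form: tx ty tz yaw; .... A call has exactly 8 rows; each row is the pose to reach, as a shift and turn from the pose commanded when the call began, along the tool's axes at that moment; what a row does not reach only later rows make up. The controller multiplies each number of a shift by 500 mm and each number of a turn by 1.5 rad. A row lasts 1/12 s, in which the tool goes at most 41.7 mm and 7.16 degrees, less where a joint would pass 70% of its speed; a pose out of reach is approached as far as the arm can. A call with a number of a shift or a turn outside -1 to 1 is refused whole. A call with a gripper value outside its range is refused whole. OPENING is the closure, from 0 (fully open) to 1 (shut), set as the call begins (- or left out, the last holds). The fingers move at their own pace and stop on an object; FORCE is the grip in N (left out, the last holds). Time passes only in rows, so rows that repeat a pose let the fingers close, or fill a call up. It gives the time, the measured TCP pose, the force, the opening and the grip force at its end, in the units of the state.
- r.read_state(): the state, without advancing time (a new reading comes with each control period).
- eyes.camera(name): name is "scene" or "top" or "wrist"; returns the picture (480x640x3 uint8, blue, green, red); there is no depth.
- eyes.get_calibration(name): a dict with "fx", "fy", "cx", "cy" (pixels), "rvec" (rotation vector, rad) and "tvec" (3), from world to camera coordinates, as OpenCV has them. Camera axes: x right, y down, z forward; pixel columns grow to the right and rows downward; lengths in m; the calibration is good to about 2 mm. A picture is of the moment at which its call begins: read the wrist's pose just before it. get_calibration takes no time and is no camera call; for the wrist camera it gives the pose at the moment of the call.
- r.close_job(): hands the job in; it is judged then, once.
The state is a dict: "time": time; "joints": joint angles; "dq": joint speeds; "effort": joint torques, N m; "tcp_pos": TCP position; "eef_rot": TCP orientation; "force": force on the tool from outside, world axes, zero at the start; "ft_torque": the same for the moment, N m; "opening": finger opening in m; "gripper_force": force on a finger pad.
Only numpy, scipy, OpenCV 4.12 (cv2) and the standard library are available. Lean on these libraries where they do the work, as an engineer would, in place of code of your own. Each camera call takes 0.05 s, during which the arm holds its last target. There are 200 camera calls.

## Working session

There is one attempt and no reset: what is moved stays moved. The work goes in short steps, Python scripts to look and compute and a shell command to move; the robot and the scene stay as the last step left them, time stands still between calls to the robot, and variables do not carry over. Pictures are saved under pics/ and viewed, at most 12 in all, crops included, and the job is handed in when it is done.

```bash
ls; mkdir -p pics; python3 - <<'E'
from station import r,eyes
import cv2
print(r.read_state(), r.grip_point_offset)
for n in("scene","top"):
    cv2.imwrite(f"pics/{n}0.png",eyes.camera(n)); print(eyes.get_calibration(n))
E
```

```text
pics
{'time': 0.0, 'joints': array([-7.85521642e+01,  1.96361029e+01,  8.73798953e+01, -2.84110683e-06,
        7.30762853e+01, -8.36515252e+00]), 'dq': array([-0.04500656,  0.08078907,  0.02751108,  0.00938755,  0.07574026,
        0.03055932]), 'effort': array([-2.46486015e-03, -4.31256795e+01, -2.44222176e+01,  7.16584828e-02,
        5.60771464e-02, -1.44944620e-04]), 'tcp_pos': array([ 0.17788266, -0.4934803 ,  0.22603177]), 'eef_rot': array([-1.79908698e+02, -1.34228365e-02,  1.98129785e+01]), 'force': array([0.82723428, 0.70007723, 0.31551009]), 'ft_torque': array([0.01845451, 0.02462567, 0.00090592]), 'gripper_force': 0.0, 'opening': 0.09202833700355287} 0.0188
{'fx': 485.69595675429, 'fy': 485.69595675429, 'cx': 319.3188819882537, 'cy': 237.8963424675578, 'rvec': array([ 0.91687616, -2.40891523,  1.17816418]), 'tvec': array([0.46891277, 0.29674121, 0.942204  ])}
{'fx': 579.1412683981528, 'fy': 579.1412683981528, 'cx': 317.34165856474414, 'cy': 236.63271588476434, 'rvec': array([ 2.08879626, -2.14858555,  0.21386992]), 'tvec': array([0.05182711, 0.55868022, 1.16222492])}
```

View pics/top0.png

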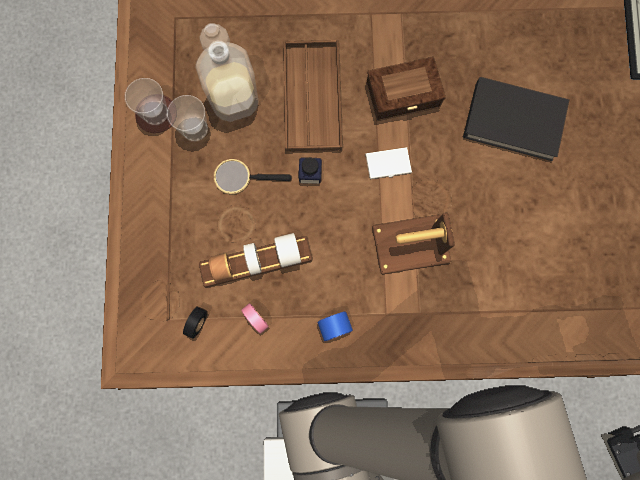

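View pics/scene0.png

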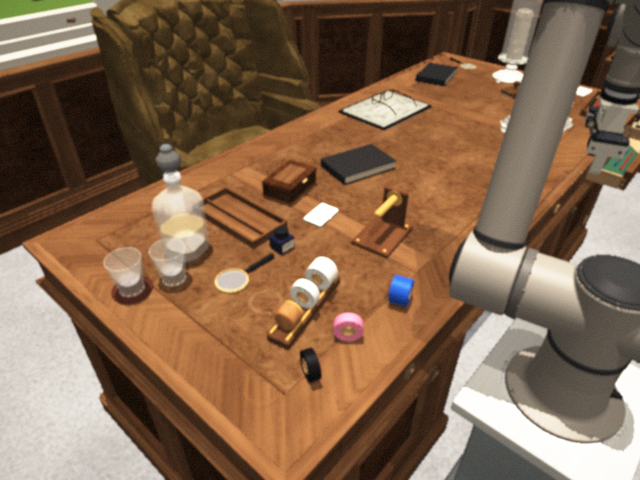

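The top view shows the rod running from (445,236) at the plate to its tip at (397,239). In the rack are the cap (220,267), narrow roll (252,258) and wide roll (288,250). The look-alikes are in front of the rack: black (195,322), pink (255,319) and blue (335,326). The scene view confirms this layout.

```bash
cat > h.py <<'E'
from station import r,eyes
import cv2,numpy as np
def ray(n,px,z,c=None):
    c=c or eyes.get_calibration(n); R=cv2.Rodrigues(c["rvec"])[0]; C=-R.T@c["tvec"]
    out=[]
    for u,v in np.atleast_2d(px):
        d=R.T@np.array([(u-c["cx"])/c["fx"],(v-c["cy"])/c["fy"],1]); out.append(C+d*(z-C[2])/d[2])
    return np.array(out)
def blobs(m,amin,roi=None):
    if roi: 
        k=np.zeros_like(m);x0,y0,x1,y1=roi;k[y0:y1,x0:x1]=1;m=m*k
    cs=cv2.findContours(m,cv2.RETR_EXTERNAL,cv2.CHAIN_APPROX_NONE)[0]
    return sorted([c for c in cs if cv2.contourArea(c)>amin],key=cv2.contourArea,reverse=True)
def go(p,yaw):  # shift in tool axes, in row units, from the present pose (grasp point target p)
    s=r.read_state(); a=np.radians(s["eef_rot"][2]); c,n=np.cos(a),np.sin(a)
    d=np.array(p)-[0,0,r.grip_point_offset]-s["tcp_pos"]
    t=np.array([c*d[0]+n*d[1],n*d[0]-c*d[1],-d[2]])
    print("rows:",np.round(t/.5,4),"yaw",np.round(-np.radians(yaw-s["eef_rot"][2])/1.5,4))
E
python3 - <<'E'
from h import *
im=cv2.imread("pics/top0.png"); hsv=cv2.cvtColor(im,cv2.COLOR_BGR2HSV)
c=eyes.get_calibration("top");print("cam",-cv2.Rodrigues(c["rvec"])[0].T@c["tvec"])
w=((hsv[...,1]<60)&(hsv[...,2]>150)).astype(np.uint8)
for b in blobs(w,60,(195,225,320,290)):
    q=cv2.minAreaRect(b); print("white",q,ray("top",q[0],.052).round(4),ray("top",cv2.boxPoints(q),.07)[:,:2].round(3).tolist())
print("hsv rod",hsv[238,415],"cap",hsv[267,220],"wood",hsv[255,400])
o=((hsv[...,0]<16)&(hsv[...,1]>130)&(hsv[...,2]>165)).astype(np.uint8)
for b in blobs(o,60,(195,225,320,290)): q=cv2.minAreaRect(b); print("cap",q,ray("top",q[0],.046).round(4))
y=((abs(hsv[...,0].astype(int)-21)<6)&(hsv[...,1]>110)&(hsv[...,2]>140)).astype(np.uint8)
for b in blobs(y,60,(370,210,456,275)): q=cv2.minAreaRect(b); print("rod",q,ray("top",cv2.boxPoints(q),.095).round(4).tolist())
crop=np.hstack([im[215:295,190:320],im[205:285,360:460]]); cv2.imwrite("pics/crop.png",cv2.resize(crop,None,fx=3.4,fy=3.4,interpolation=cv2.INTER_CUBIC))
E
```

```text
cam [0.3206719  0.04350013 1.2493413 ]
white ((287.0, 249.5), (29.589345932006836, 21.100597381591797), 75.96376037597656) [[0.5349 0.1005 0.052 ]] [[0.557, 0.128], [0.567, 0.085], [0.506, 0.072], [0.497, 0.114]]
white ((250.97059631347656, 258.3823547363281), (29.346811294555664, 11.884244918823242), 75.96376037597656) [[0.5181 0.1762 0.052 ]] [[0.543, 0.193], [0.548, 0.169], [0.488, 0.155], [0.483, 0.179]]
hsv rod [ 18 131 229] cap [ 14 134 223] wood [ 10 128 133]
cap ((217.7999725341797, 266.0999755859375), (19.849138259887695, 16.48671531677246), 77.47119140625) [[0.5047 0.2465 0.046 ]]
rod ((419.76837158203125, 235.17706298828125), (9.04495620727539, 47.83162307739258), 80.90972137451172) [[0.552, -0.1227, 0.095], [0.565, -0.2198, 0.095], [0.5463, -0.2214, 0.095], [0.5334, -0.1245, 0.095]]
```

View pics/crop.png

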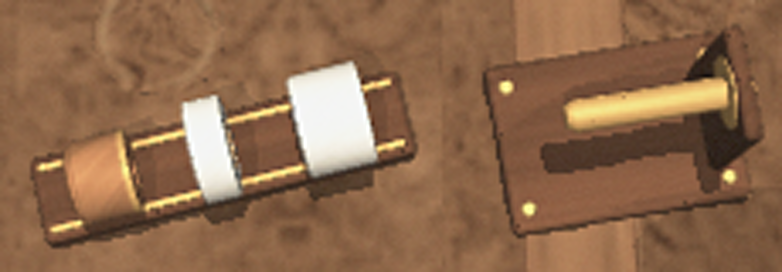

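The crops show the roll, cap and rod outlines cleanly. The rod measures 97.9 mm (98 given), the rolls measure 44.5 and 24 mm wide, and the spacing is 77 mm, so all agree with the given sizes.

```bash
python3 -c "
from h import *
go([.533,.100,.21],102.5)"
```

```text
rows: [ 1.0706 -0.8761  0.0698] yaw -0.9621
```

```bash
python3 -m handwheel '.06 -.05 .004 -.06;.12 -.1 .008 -.12;.18 -.15 .012 -.18;.24 -.2 .016 -.24;.3 -.25 .02 -.3;.36 -.3 .024 -.36;.42 -.35 .028 -.42;.48 -.4 .032 -.48' 0; python3 -c "
from h import *
go([.533,.100,.21],102.5)"
```

```text
time: 0.77
tcp_pos: [0.3363, -0.2226, 0.2105]
eef_rot: [-180.0, -0.0, 61.3]
force: [0.3, -0.5, -0.3]
opening: 0.0919
gripper_force: 0.0
rows: [0.7548 0.0351 0.0387] yaw -0.4795
```

```bash
python3 -m handwheel '.08 .004 .004 -.06;.16 .008 .008 -.12;.24 .012 .012 -.18;.32 .016 .016 -.24;.4 .02 .02 -.3;.48 .024 .024 -.36;.56 .028 .028 -.42;.64 .03 .03 -.48'; python3 - <<'E'
from h import *
go([.533,.100,.21],102.5)
c=eyes.get_calibration("wrist"); im=eyes.camera("wrist"); cv2.imwrite("pics/w1.png",im)
print(r.read_state()["tcp_pos"],"cam",-cv2.Rodrigues(c["rvec"])[0].T@c["tvec"])
E
```

```text
time: 1.43
tcp_pos: [0.5044, 0.0504, 0.1952]
eef_rot: [-180.0, 0.0, 102.6]
force: [-0.7, -1.2, -0.3]
opening: 0.0918
gripper_force: 0.0
rows: [0.0843 0.0775 0.008 ] yaw 0.001
[0.50719064 0.05580901 0.19510477] cam [0.49076079 0.11414446 0.35230285]
```

View pics/w1.png

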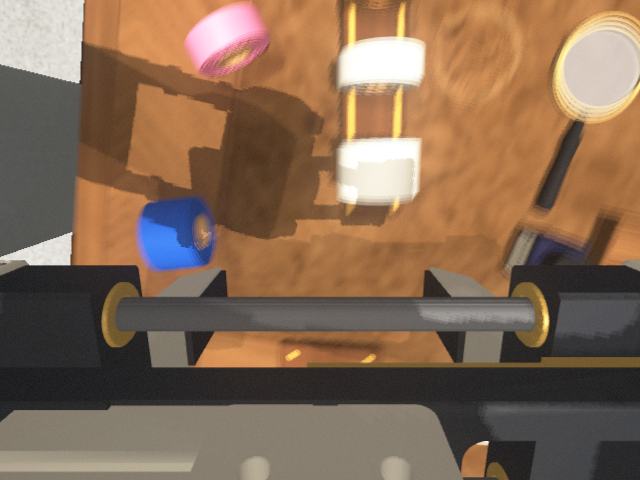

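The wrist view shows the wide roll at about (378,172), the narrow one at (381,62) and the rails between them. I'll measure both.

```bash
python3 - <<'E'
from h import *
s=r.read_state()
c=eyes.get_calibration("wrist"); im=eyes.camera("wrist"); hsv=cv2.cvtColor(im,cv2.COLOR_BGR2HSV)
w=((hsv[...,1]<75)&(hsv[...,2]>140)).astype(np.uint8)
for b in blobs(w,800,(325,0,435,225)):
    q=cv2.minAreaRect(b); print(q); p=ray("wrist",cv2.boxPoints(q),.07,c)[:,:2]
    print(p.round(4).tolist(),p.mean(0).round(4),np.linalg.norm(np.diff(p,axis=0),axis=1).round(4))
print(s["tcp_pos"],-cv2.Rodrigues(c["rvec"])[0].T@c["tvec"])
go([.534,.100,.053],102.5)
E
```

```text
((369.5, 183.5), (59.0, 79.0), 90.0)
[[0.4987, 0.1134], [0.5574, 0.127], [0.5702, 0.0831], [0.5092, 0.069]] [0.5339 0.0981] [0.0602 0.0457 0.0627]
((373.0, 79.5), (45.0, 84.0), 90.0)
[[0.4839, 0.1796], [0.5426, 0.1932], [0.5512, 0.164], [0.4909, 0.15]] [0.5171 0.1717] [0.0602 0.0305 0.0619]
[0.50719064 0.05580901 0.19510477] [0.49260884 0.11885268 0.35240596]
rows: [0.0792 0.0763 0.3215] yaw 0.0033
```

```bash
python3 -m handwheel '.04 .04 .03 .003;.077 .076 .06 .003;.077 .076 .13 .003;.077 .076 .19 .003;.077 .076 .25 .003;.077 .076 .3 .003;.077 .076 .32 .003;.077 .076 .32 .003'; python3 -m handwheel '0 0 0 0;0 0 0 0;0 0 0 0;0 0 0 0;0 0 0 0;0 0 0 0;0 0 0 0;0 0 0 0' 1 20;  python3 -c "
from h import *
go([.533,.099,.053],102.5)"
```

```text
time: 2.2
tcp_pos: [0.5309, 0.0935, 0.0334]
eef_rot: [-179.7, -0.0, 102.0]
force: [-0.7, -0.0, -0.0]
opening: 0.0914
gripper_force: 0.0
time: 2.87
tcp_pos: [0.5344, 0.0941, 0.037]
eef_rot: [179.8, 0.0, 102.1]
force: [3.4, -0.2, 7.1]
opening: 0.0636
gripper_force: 20.0
rows: [ 0.0101 -0.0006  0.0056] yaw -0.0051
```

```bash
python3 -m handwheel '0 0 -.06 0;0 0 -.12 0;0 0 -.18 0;0 0 -.2 0;0 0 -.2 0;0 0 -.2 0;0 0 -.2 0;0 0 -.2 0'; python3 - <<'E'
from h import *
im=cv2.imread("pics/scene0.png"); hsv=cv2.cvtColor(im,cv2.COLOR_BGR2HSV)
y=((abs(hsv[...,0].astype(int)-21)<7)&(hsv[...,1]>110)&(hsv[...,2]>130)).astype(np.uint8)
for b in blobs(y,60,(360,180,412,235)): q=cv2.minAreaRect(b); print("rod",q,ray("scene",cv2.boxPoints(q),.095).round(4).tolist())
c=eyes.get_calibration("wrist")
root=np.array([.5557,-.2206]);u=np.array([.5427,-.1236])-root;u/=np.linalg.norm(u);print(u,np.degrees(np.arctan2(u[1],u[0])))
s=r.read_state();print(s["tcp_pos"],s["force"],s["opening"])
a=np.radians(102.3); roll=s["tcp_pos"][:2]+.005*np.array([np.cos(a),np.sin(a)])
p=root+u*(.145-.005); go([*p,s["tcp_pos"][2]+r.grip_point_offset],97.6)
# refs: project tip/root into scene
for k in(0,.098):
  print(cv2.projectPoints(np.array([[*(root+u*k),.095]]),*[eyes.get_calibration("scene")[k2] for k2 in("rvec","tvec")],np.array([[485.7,0,319.32],[0,485.7,237.9],[0,0,1]]),None)[0].ravel())
cv2.imwrite("pics/s_crop.png",cv2.resize(np.hstack([im[175:265,345:425],eyes.camera("scene")[175:325,255:425][:90]]),None,fx=3.2,fy=3.2,interpolation=cv2.INTER_CUBIC))
E
```

```text
time: 3.53
tcp_pos: [0.5316, 0.094, 0.1337]
eef_rot: [-179.8, -0.0, 102.1]
force: [-0.6, -0.3, -1.7]
opening: 0.0639
gripper_force: 20.0
rod ((386.02532958984375, 203.34278869628906), (14.186887741088867, 32.69739532470703), 54.162349700927734) [[0.5789, -0.1397, 0.095], [0.5808, -0.2638, 0.095], [0.5315, -0.2309, 0.095], [0.5323, -0.1126, 0.095]]
[-0.13283299  0.99113844] 97.63333058723131
[0.53161361 0.09401964 0.13368638] [-0.57536635 -0.26019148 -1.6804113 ] 0.0638853041880088
rows: [-0.3463 -0.0627 -0.    ] yaw 0.0519
[393.71972918 197.76906482]
[376.1584613  215.22471483]
```

View pics/s_crop.png

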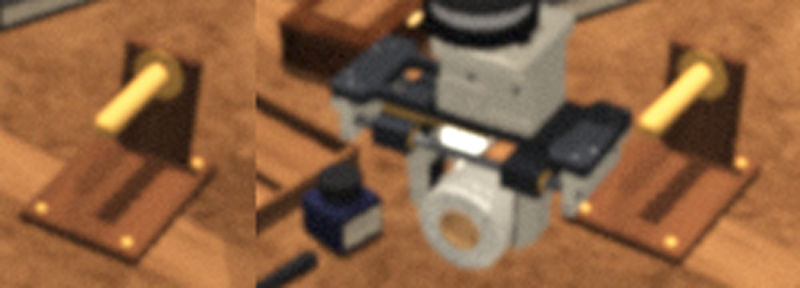

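The crop shows the roll held level. The rod tip is near its predicted spot, about 2 px off. I'll move to the pre-insertion pose and compare roll with rod directly.

```bash
python3 -m handwheel '-.06 -.01 0 .01;-.13 -.023 0 .02;-.2 -.036 0 .03;-.27 -.049 0 .04;-.32 -.058 .03 .052;-.346 -.0627 .08 .052;-.346 -.0627 .107 .052;-.346 -.0627 .107 .052'; cat > look.py <<'E'
from h import *
import sys
s=r.read_state(); print(s["tcp_pos"].round(4),s["eef_rot"].round(1),s["force"].round(1))
t=eyes.camera("top")[200:300,340:460]; c=eyes.camera("scene")[160:260,330:430]
cv2.imwrite(f"pics/{sys.argv[1]}.png",cv2.resize(np.hstack([t,c]),None,fx=3.6,fy=3.6,interpolation=cv2.INTER_CUBIC))
E
python3 look.py ins1
```

```text
time: 4.25
tcp_pos: [0.5357, -0.0821, 0.0782]
eef_rot: [-179.6, -0.2, 97.5]
force: [-1.0, 1.0, -1.5]
opening: 0.0642
gripper_force: 20.0
[ 0.5357 -0.0821  0.0782] [-179.6   -0.2   97.5] [-1.   1.  -1.5]
```

View pics/ins1.png

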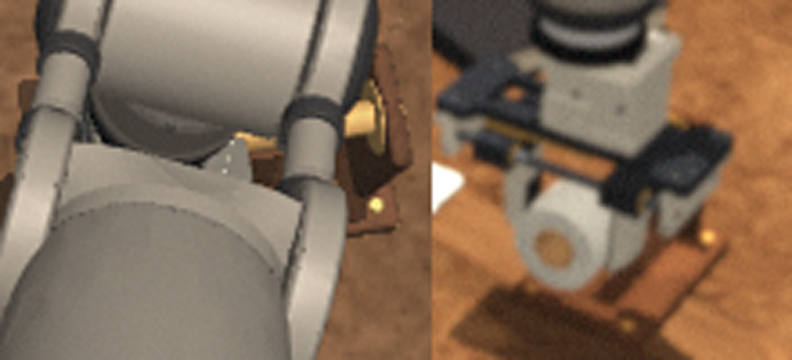

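```bash
python3 - <<'E'
from h import *
c=eyes.get_calibration("scene");K=np.array([[c["fx"],0,c["cx"]],[0,c["fy"],c["cy"]],[0,0,1]])
P=lambda p:cv2.projectPoints(np.array([p],float),c["rvec"],c["tvec"],K,None)[0].ravel()
root=np.array([.5557,-.2206,.095]);u=np.array([-.1328,.9911,0])
im=cv2.imread("pics/scene0.png");hsv=cv2.cvtColor(im,cv2.COLOR_BGR2HSV)
y=((abs(hsv[...,0].astype(int)-23)<8)&(hsv[...,1]>90)&(hsv[...,2]>100))
a,b=P(root),P(root+.098*u); d=(b-a)/np.linalg.norm(b-a); n=np.array([-d[1],d[0]])
v,x=np.nonzero(y[180:230,365:410]); q=np.c_[x+365,v+180]-a
t=q@d; m=(t>6)&(t<22)&(abs(q@n)<9); e=q[m]@n
print("axis",a,b,"n",n,"offset of rod from prediction px",e.mean(),e.min(),e.max())
for tt in range(6,30,3):
    k=(t>tt)&(t<=tt+3)&(abs(q@n)<9); print(tt,(q[k]@n).mean().round(2),(q[k]@n).min().round(1),(q[k]@n).max().round(1))
s=r.read_state(); pc=s["tcp_pos"]+[0,0,.0188-.0038]+.027*u
im=eyes.camera("scene"); g=cv2.cvtColor(im,cv2.COLOR_BGR2HSV)
tan=((g[...,1]>75)).astype(np.uint8)
z=tan[218:240,354:375]; print("\n".join("".join(".#"[i] for i in l) for l in z))
print("pred face",P(pc), "px/mm x",(P(pc+[.001,0,0])-P(pc))@n,"px/mm z",(P(pc+[0,0,.001])-P(pc))@n)
E
```

```text
axis [393.71799182 197.76574136] [376.15672089 215.22012028] n [-0.70494492 -0.70926206] offset of rod from prediction px -0.0037857204819731903 -3.9673840833350456 4.565346284318885
6 0.15 -3.9 4.6
9 0.04 -3.9 4.6
12 -0.05 -3.9 3.8
15 -0.06 -4.0 3.8
18 -0.07 -4.0 3.8
21 0.09 -4.0 3.8
24 0.06 -2.6 3.1<stdin>:12: RuntimeWarning: Mean of empty slice.
  ret = ret.dtype.type(ret / rcount)
Traceback (most recent call last):
ValueError: zero-size array to reduction operation minimum which has no identity
```

```bash
cat > face.py <<'E'
from h import *
c=eyes.get_calibration("scene");K=np.array([[c["fx"],0,c["cx"]],[0,c["fy"],c["cy"]],[0,0,1]])
P=lambda p:cv2.projectPoints(np.array([p],float),c["rvec"],c["tvec"],K,None)[0].ravel()
u=np.array([-.1328,.9911,0])
def face(half,off,dz):
    s=r.read_state(); pc=s["tcp_pos"]+[0,0,.0188+dz]+(half+off)*u; p=P(pc)
    g=cv2.cvtColor(eyes.camera("scene"),cv2.COLOR_BGR2HSV); x,y=p.round().astype(int)
    m=(g[...,1]>75).astype(np.uint8)
    print("pred",p,"tcp",s["tcp_pos"].round(4)); 
    for b in blobs(m,15,(x-12,y-12,x+13,y+13)): print("hole",cv2.fitEllipse(b)if len(b)>5 else 0)
    print("J x,axis,z per mm",[((P(pc+k)-p)).round(2).tolist() for k in([.001,0,0],.001*u,[0,0,.001])])
    print("rows to pt axial 22 on rod:");root=np.array([.5557,-.2206,.095])
E
python3 -c "
from face import *
face(.022,.005,-.0038)"
```

```text
pred [362.36592736 228.15242477] tcp [ 0.5378 -0.0814  0.0814]
hole ((344.4200439453125, 249.8700408935547), (27.38134002685547, 36.00017547607422), 0.0)
hole ((363.02276611328125, 228.08984375), (8.796304702758789, 11.734522819519043), 132.69956970214844)
J x,axis,z per mm [[-0.32, -0.16], [-0.2, 0.2], [0.02, -0.33]]
rows to pt axial 22 on rod:
```

```bash
python3 -m handwheel '-.012 -.001 .002 0;-.024 -.001 .002 0;-.036 -.001 .002 0;-.048 -.001 .002 0;-.06 -.001 .002 0;-.07 -.001 .002 0;-.08 -.001 .002 0;-.09 -.001 .002 0'; python3 -c "
from h import *
s=r.read_state();print(s['force'])
go([.5557-.1328*.017,-.2206+.9911*.017,.1002],97.6)"
```

```text
time: 5.07
tcp_pos: [0.5438, -0.1269, 0.0812]
eef_rot: [-180.0, 0.0, 97.6]
force: [-0.1, 0.2, -2.7]
opening: 0.0635
gripper_force: 20.0
[-0.1195915   0.15714614 -2.66263813]
rows: [-0.1549 -0.0011 -0.0004] yaw -0.0003
```

```bash
python3 -m handwheel '-.02 -.001 0 0;-.04 -.001 0 0;-.06 -.001 0 0;-.08 -.001 0 0;-.1 -.001 0 0;-.12 -.001 0 0;-.135 -.001 0 0;-.14 -.001 0 0'; python3 -m handwheel '-.003 0 0 0;-.006 0 0 0;-.008 0 0 0;-.01 0 0 0;-.012 0 0 0;-.014 0 0 0;-.016 0 0 0;-.016 0 0 0';python3 -c "
from h import *
s=r.read_state();print(s['force'])
go([.5557-.1328*.017,-.2206+.9911*.017,.1002],97.6)"
```

```text
time: 5.73
tcp_pos: [0.5527, -0.1974, 0.0812]
eef_rot: [180.0, 0.0, 97.5]
force: [-0.8, -0.5, -1.2]
opening: 0.0638
gripper_force: 20.0
time: 6.4
tcp_pos: [0.5536, -0.2037, 0.0812]
eef_rot: [180.0, 0.0, 97.6]
force: [0.0, -0.1, -1.6]
opening: 0.0633
gripper_force: 20.0
[ 0.01136037 -0.08255057 -1.60669758]
rows: [-0.     -0.0003 -0.0003] yaw -0.0001
```

```bash
python3 -m handwheel '-.001 0 0 0;-.002 0 0 0;-.003 0 0 0;-.004 0 0 0;-.005 0 0 0;-.006 0 0 0;-.006 0 0 0;-.006 0 0 0';python3 -m handwheel '-.001 0 0 0;-.002 0 0 0;-.003 0 0 0;-.004 0 0 0;-.004 0 0 0;-.004 0 0 0;-.004 0 0 0;-.004 0 0 0'
```

```text
time: 7.07
tcp_pos: [0.5536, -0.2039, 0.0812]
eef_rot: [-179.9, -0.2, 97.7]
force: [-1.5, 11.5, 3.2]
opening: 0.0637
gripper_force: 20.0
time: 7.73
tcp_pos: [0.5535, -0.204, 0.0812]
eef_rot: [-179.9, -0.4, 97.6]
force: [-2.5, 18.0, 5.4]
opening: 0.0637
gripper_force: 20.0
```

```bash
python3 -m handwheel '.006 0 .002 0;.006 0 .004 0;.006 0 .004 0;.006 0 .004 0;.006 0 .004 0;.006 0 .004 0;.006 0 .004 0;.006 0 .004 0' 0;  python3 -m handwheel '0 0 -.05 0;0 0 -.12 0;0 0 -.2 0;0 0 -.25 0;0 0 -.25 0;0 0 -.25 0;0 0 -.25 0;0 0 -.25 0'; python3 - <<'E'
from h import *
c=eyes.get_calibration("scene");K=np.array([[c["fx"],0,c["cx"]],[0,c["fy"],c["cy"]],[0,0,1]])
u=np.array([-.1328,.9911]);p=np.array([.5557,-.2206])+.044*u
print("pred roll face centre px",cv2.projectPoints(np.array([[*p,.092]]),c["rvec"],c["tvec"],K,None)[0].ravel())
im=eyes.camera("scene");cv2.imwrite("pics/s2.png",cv2.resize(im[160:340,250:430],None,fx=3,fy=3,interpolation=cv2.INTER_CUBIC))
go([.517,.174,.17],102.5)
E
```

```text
time: 8.4
tcp_pos: [0.5539, -0.2059, 0.0792]
eef_rot: [180.0, 0.0, 97.6]
force: [0.1, -0.4, 0.5]
opening: 0.0915
gripper_force: 0.0
time: 9.07
tcp_pos: [0.553, -0.2053, 0.2025]
eef_rot: [-179.8, -0.1, 97.6]
force: [0.1, 0.1, -0.1]
opening: 0.0918
gripper_force: 0.0
pred roll face centre px [385.94984356 206.33133564]
rows: [0.7616 0.0286 0.1025] yaw -0.0572
```

View pics/s2.png

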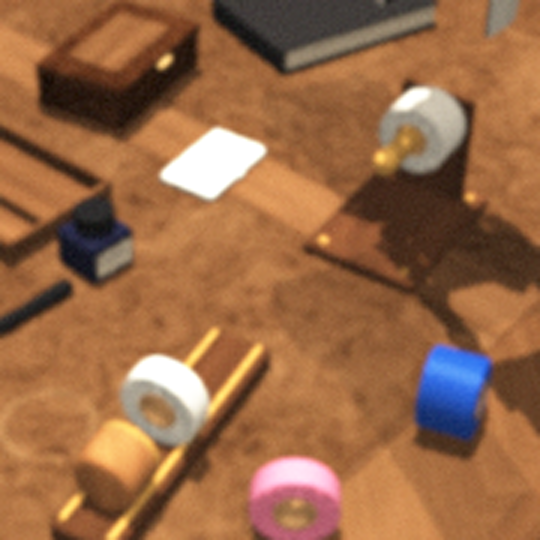

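The wide roll sits on the rod against the plate, with the predicted face centre at (386,206) matching. The narrow roll and cap are still in the rack.

```bash
python3 -m handwheel '.08 .003 .01 -.007;.16 .006 .02 -.014;.24 .009 .03 -.021;.32 .012 .04 -.028;.4 .015 .05 -.035;.48 .018 .06 -.042;.56 .021 .07 -.05;.64 .024 .08 -.057'; python3 -m handwheel '.06 .002 .01 0;.12 .004 .02 0;.12 .004 .02 0;.12 .004 .02 0;.12 .004 .02 0;.12 .004 .02 0;.12 .004 .02 0;.12 .004 .02 0'; python3 -c "
from h import *
go([.517,.1745,.0545],102.5)"
```

```text
time: 9.78
tcp_pos: [0.5224, 0.1149, 0.1629]
eef_rot: [-179.9, -0.0, 102.5]
force: [0.4, 0.3, 0.5]
opening: 0.0918
gripper_force: 0.0
time: 10.45
tcp_pos: [0.5128, 0.1711, 0.1543]
eef_rot: [180.0, 0.0, 102.4]
force: [-0.4, 0.2, -0.4]
opening: 0.0915
gripper_force: 0.0
rows: [0.0049 0.0097 0.2371] yaw -0.0013
```

```bash
python3 -m handwheel '.005 .01 .03 0;.005 .01 .09 0;.005 .01 .15 0;.005 .01 .2 0;.005 .01 .225 0;.005 .01 .237 0;.005 .01 .237 0;.005 .01 .237 0'; python3 -m handwheel '0 0 0 0;0 0 0 0;0 0 0 0;0 0 0 0;0 0 0 0;0 0 0 0;0 0 0 0;0 0 0 0' 1 20;  python3 -m handwheel '0 0 -.06 0;0 0 -.12 0;0 0 -.18 0;0 0 -.2 0;0 0 -.2 0;0 0 -.2 0;0 0 -.2 0;0 0 -.2 0';python3 -c "
from h import *
u=np.array([-.1328,.9911])
go([*(np.array([.5557,-.2206])+.13*u),.17],97.6)"
```

```text
time: 11.12
tcp_pos: [0.5174, 0.1754, 0.0363]
eef_rot: [179.9, 0.0, 102.5]
force: [0.4, 0.1, 0.5]
opening: 0.0914
gripper_force: 0.0
time: 11.78
tcp_pos: [0.517, 0.1757, 0.0361]
eef_rot: [180.0, 0.0, 102.5]
force: [-0.7, -0.7, 5.7]
opening: 0.0635
gripper_force: 20.0
time: 12.45
tcp_pos: [0.5157, 0.1754, 0.1337]
eef_rot: [-179.8, -0.0, 102.5]
force: [-0.6, -0.2, 0.3]
opening: 0.0638
gripper_force: 20.0
rows: [-0.5315 -0.0711 -0.035 ] yaw 0.0569
```

```bash
python3 -m handwheel '-.07 -.01 0 .01;-.14 -.02 0 .02;-.21 -.03 0 .03;-.28 -.04 0 .04;-.35 -.05 0 .05;-.42 -.056 0 .057;-.48 -.065 0 .057;-.53 -.071 0 .057'; python3 -m handwheel '0 0 .04 0;0 0 .08 0;0 0 .108 0;0 0 .108 0;0 0 .108 0;0 0 .108 0;0 0 .108 0;0 0 .108 0'; python3 -c "
from face import *
face(.012,-.001,-.0029)
u=np.array([-.1328,.9911])
for k in (.13,.057): go([*(np.array([.5557,-.2206])+k*u),.0984],97.6)"
```

```text
time: 13.12
tcp_pos: [0.5387, -0.093, 0.1342]
eef_rot: [-179.9, -0.0, 97.5]
force: [0.1, 0.7, -0.8]
opening: 0.0636
gripper_force: 20.0
time: 13.78
tcp_pos: [0.54, -0.0908, 0.0826]
eef_rot: [179.9, 0.0, 97.6]
force: [0.4, 0.1, -0.6]
opening: 0.0639
gripper_force: 20.0
pred [367.21742527 222.25893593] tcp [ 0.54   -0.0908  0.0826]
hole ((368.3804016113281, 227.22616577148438), (14.395605087280273, 30.951826095581055), 86.69082641601562)
hole ((368.0968322753906, 222.017578125), (8.798197746276855, 11.734810829162598), 136.53648376464844)
J x,axis,z per mm [[-0.32, -0.16], [-0.2, 0.2], [0.03, -0.32]]
rows to pt axial 22 on rod:
rows: [-0.0016 -0.0032  0.0058] yaw 0.0001
rows: [-0.1476 -0.0031  0.0058] yaw 0.0001
```

```bash
python3 -m handwheel '-.005 -.003 .0055 0;-.015 -.003 .0055 0;-.03 -.003 .0055 0;-.045 -.003 .0055 0;-.06 -.003 .0055 0;-.075 -.003 .0055 0;-.09 -.003 .0055 0;-.1 -.003 .0055 0'; python3 -m handwheel '-.007 0 0 0;-.014 0 0 0;-.021 0 0 0;-.028 0 0 0;-.034 0 0 0;-.038 0 0 0;-.04 0 0 0;-.04 0 0 0';python3 -c "
from h import *
s=r.read_state();print(s['force'])
go([.5557-.1328*.057,-.2206+.9911*.057,.0984],97.6)"
```

```text
time: 14.5
tcp_pos: [0.5447, -0.1418, 0.079]
eef_rot: [180.0, 0.0, 97.5]
force: [-0.6, -0.3, -0.6]
opening: 0.0637
gripper_force: 20.0
time: 15.17
tcp_pos: [0.5472, -0.1605, 0.079]
eef_rot: [180.0, 0.0, 97.6]
force: [-1.0, -0.6, -0.6]
opening: 0.0641
gripper_force: 20.0
[-1.00978675 -0.5590996  -0.5512615 ]
rows: [-0.0074  0.0008 -0.0013] yaw -0.0002
```

```bash
python3 -m handwheel '-.002 0 0 0;-.003 0 0 0;-.004 0 0 0;-.005 0 0 0;-.006 0 0 0;-.007 0 0 0;-.008 0 0 0;-.008 0 0 0';python3 -m handwheel '-.001 0 0 0;-.002 0 0 0;-.003 0 0 0;-.004 0 0 0;-.004 0 0 0;-.004 0 0 0;-.004 0 0 0;-.004 0 0 0'
```

```text
time: 15.83
tcp_pos: [0.5475, -0.1629, 0.079]
eef_rot: [-180.0, -0.1, 97.6]
force: [-0.7, 6.5, 1.3]
opening: 0.0637
gripper_force: 20.0
time: 16.5
tcp_pos: [0.5475, -0.1629, 0.079]
eef_rot: [-179.9, -0.3, 97.6]
force: [-0.9, 14.0, 4.0]
opening: 0.0637
gripper_force: 20.0
```

```bash
python3 -m handwheel '.004 0 .002 0;.004 0 .004 0;.004 0 .004 0;.004 0 .004 0;.004 0 .004 0;.004 0 .004 0;.004 0 .004 0;.004 0 .004 0' 0;  python3 -m handwheel '0 0 -.05 0;0 0 -.12 0;0 0 -.19 0;.07 0 -.2 0;.15 .003 -.2 -.01;.23 .006 -.2 -.02;.31 .009 -.2 -.03;.39 .012 -.2 -.04'; python3 -c "
from h import *
im=eyes.camera('scene');cv2.imwrite('pics/s3.png',cv2.resize(im[160:340,250:430],None,fx=3,fy=3,interpolation=cv2.INTER_CUBIC))
go([.503,.2465,.17],102.5)"
```

```text
time: 17.17
tcp_pos: [0.5477, -0.1645, 0.077]
eef_rot: [180.0, 0.0, 97.6]
force: [-0.3, 0.3, -0.2]
opening: 0.092
gripper_force: 0.0
time: 17.83
tcp_pos: [0.5274, 0.0313, 0.1772]
eef_rot: [180.0, 0.0, 101.0]
force: [1.6, -0.6, 0.4]
opening: 0.0919
gripper_force: 0.0
rows: [0.4177 0.0364 0.052 ] yaw -0.0138
```

View pics/s3.png

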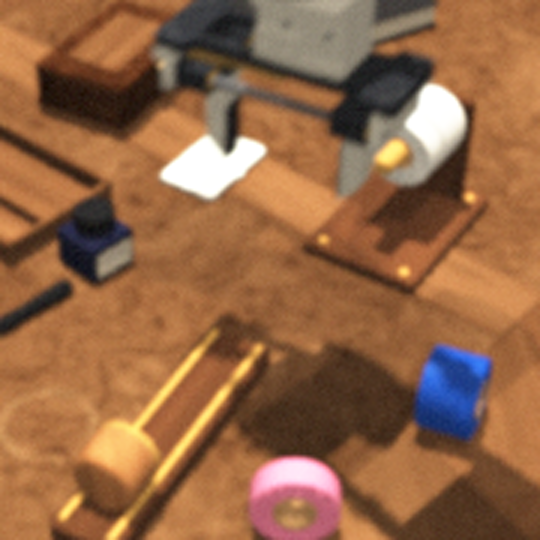

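Both rolls are on the rod, touching. Only the cap is left in the rack. I'll fix its position from the wrist camera on the way.

```bash
python3 -m handwheel '.07 .006 .005 -.004;.14 .012 .01 -.008;.2 .018 .015 -.012;.25 .024 .02 -.014;.29 .03 .02 -.014;.3 .036 .02 -.014;.3 .036 .02 -.014;.3 .036 .02 -.014'; python3 - <<'E'
from h import *
c=eyes.get_calibration("wrist"); im=eyes.camera("wrist"); hsv=cv2.cvtColor(im,cv2.COLOR_BGR2HSV)
P=cv2.projectPoints(np.array([[.503,.2465,.046]]),c["rvec"],c["tvec"],np.array([[c["fx"],0,c["cx"]],[0,c["fy"],c["cy"]],[0,0,1]]),None)[0].ravel();print("pred",P)
cv2.imwrite("pics/w2.png",im); x,y=P.astype(int);print(hsv[y,x])
go([.503,.2465,.050],102.5)
E
```

```text
time: 18.55
tcp_pos: [0.5171, 0.1798, 0.1669]
eef_rot: [-180.0, 0.0, 102.3]
force: [-0.1, -0.2, 0.1]
opening: 0.0914
gripper_force: 0.0
pred [324.65276378 139.64902715]
[ 19 149 254]
rows: [0.1371 0.0008 0.2714] yaw -0.0035
```

View pics/w2.png

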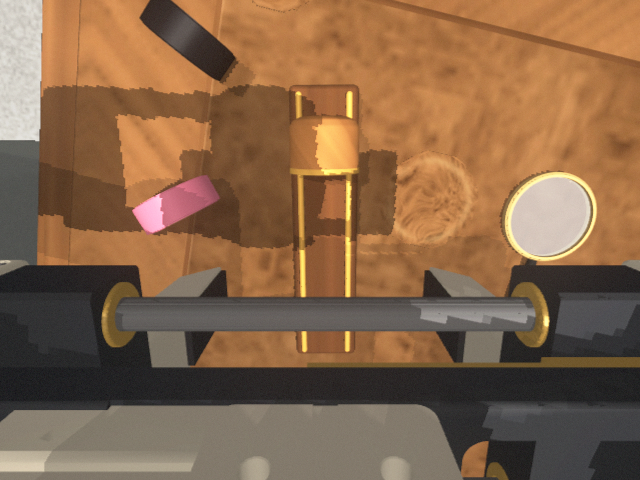

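The cap spans columns 290–359 and rows 116–175, with its brass-edged mouth toward the stand at row 175.

```bash
python3 - <<'E'
from h import *
for z in(.046,.06,.072):
    p=ray("wrist",[[324.5,116],[324.5,175],[290,145],[359,145]],z)[:,:2]; print(z,p.round(4).tolist(),np.linalg.norm(p[0]-p[1]).round(4),np.linalg.norm(p[2]-p[3]).round(4),p[:2].mean(0).round(4))
E
```

```text
0.046 [[0.4994, 0.2624], [0.5084, 0.2206], [0.4786, 0.2369], [0.5289, 0.2477]] 0.0427 0.0514 [0.5039 0.2415]
0.06 [[0.4996, 0.2614], [0.5082, 0.2218], [0.4799, 0.2372], [0.5276, 0.2475]] 0.0406 0.0489 [0.5039 0.2416]
0.072 [[0.4998, 0.2606], [0.508, 0.2228], [0.481, 0.2375], [0.5266, 0.2473]] 0.0387 0.0466 [0.5039 0.2417]
```

```bash
python3 -m handwheel '.06 .001 .03 -.003;.129 .001 .06 -.003;.129 .001 .12 -.003;.129 .001 .18 -.003;.129 .001 .23 -.003;.129 .001 .265 -.003;.129 .001 .271 -.003;.129 .001 .271 -.003'; python3 -m handwheel '0 0 0 0;0 0 0 0;0 0 0 0;0 0 0 0;0 0 0 0;0 0 0 0;0 0 0 0;0 0 0 0' 1 20;  python3 -m handwheel '0 0 -.06 0;0 0 -.12 0;0 0 -.18 0;0 0 -.2 0;0 0 -.2 0;0 0 -.2 0;0 0 -.2 0;0 0 -.2 0';python3 -c "
from h import *
u=np.array([-.1328,.9911])
go([*(np.array([.5557,-.2206])+.135*u),.17],97.6)"
```

```text
time: 19.27
tcp_pos: [0.5035, 0.2422, 0.0306]
eef_rot: [-179.9, 0.0, 102.4]
force: [-0.2, -0.8, 0.6]
opening: 0.0915
gripper_force: 0.0
time: 19.93
tcp_pos: [0.5038, 0.2437, 0.0317]
eef_rot: [180.0, 0.0, 102.5]
force: [-0.2, -1.0, 2.7]
opening: 0.0516
gripper_force: 20.0
time: 20.6
tcp_pos: [0.5026, 0.2432, 0.1294]
eef_rot: [-179.8, 0.0, 102.5]
force: [0.3, 0.6, -0.8]
opening: 0.0516
gripper_force: 20.0
rows: [-0.6596 -0.0741 -0.0436] yaw 0.0569
```

```bash
python3 -m handwheel '-.08 -.009 0 .007;-.16 -.018 0 .014;-.24 -.027 0 .021;-.32 -.036 0 .028;-.4 -.045 0 .035;-.48 -.054 0 .042;-.56 -.063 0 .05;-.64 -.072 0 .057'; python3 -m handwheel '-.01 0 .03 0;-.02 0 .06 0;-.02 0 .09 0;-.02 0 .098 0;-.02 0 .098 0;-.02 0 .098 0;-.02 0 .098 0;-.02 0 .098 0'; python3 -c "
from h import *
u=np.array([-.1328,.9911])
for k in (.135,.093): go([*(np.array([.5557,-.2206])+k*u),.0995],97.6)
im=eyes.camera('scene');cv2.imwrite('pics/s4.png',cv2.resize(im[170:260,330:430],None,fx=5,fy=5,interpolation=cv2.INTER_CUBIC))"
```

```text
time: 21.27
tcp_pos: [0.537, -0.0784, 0.13]
eef_rot: [-179.9, -0.1, 97.6]
force: [0.6, 0.3, -0.3]
opening: 0.0518
gripper_force: 20.0
time: 21.93
tcp_pos: [0.5396, -0.0864, 0.0833]
eef_rot: [179.9, 0.0, 97.6]
force: [0.3, -0.2, -1.4]
opening: 0.0517
gripper_force: 20.0
rows: [-0.0004 -0.0038  0.0051] yaw 0.0003
rows: [-0.0844 -0.0038  0.0051] yaw 0.0003
```

View pics/s4.png

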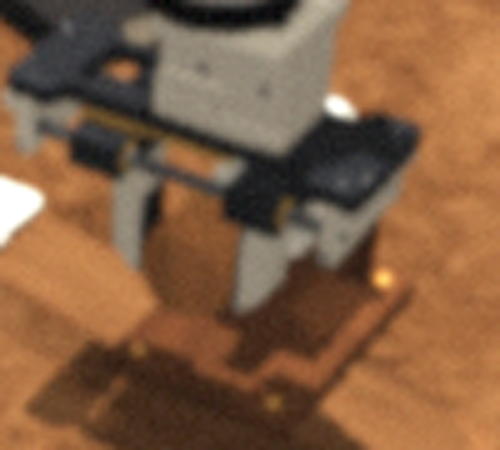

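The cap is held between the fingers in front of the rod, level. I'll correct the lateral and height errors, then insert in stages.

```bash
python3 -m handwheel '0 -.004 .005 0;-.005 -.004 .005 0;-.01 -.004 .005 0;-.015 -.004 .005 0;-.02 -.004 .005 0;-.022 -.004 .005 0;-.022 -.004 .005 0;-.022 -.004 .005 0'; python3 -m handwheel '-.003 0 0 0;-.006 0 0 0;-.009 0 0 0;-.012 0 0 0;-.015 0 0 0;-.018 0 0 0;-.021 0 0 0;-.024 0 0 0'; python3 -c "
from h import *
u=np.array([-.1328,.9911]);print(r.read_state()['force'])
go([*(np.array([.5557,-.2206])+.093*u),.0995],97.6)"
```

```text
time: 22.65
tcp_pos: [0.5386, -0.0978, 0.0799]
eef_rot: [180.0, 0.0, 97.6]
force: [-0.0, -0.0, -1.3]
opening: 0.0517
gripper_force: 20.0
time: 23.32
tcp_pos: [0.5402, -0.1098, 0.08]
eef_rot: [-180.0, 0.0, 97.6]
force: [0.5, -0.0, -0.1]
opening: 0.0516
gripper_force: 20.0
[ 0.48460462 -0.00446539 -0.0742619 ]
rows: [-0.0378  0.0014 -0.0015] yaw -0.0001
```

```bash
python3 -m handwheel '-.004 .001 -.001 0;-.008 .001 -.001 0;-.012 .001 -.001 0;-.016 .001 -.001 0;-.02 .001 -.001 0;-.024 .001 -.001 0;-.028 .001 -.001 0;-.03 .001 -.001 0'; python3 -m handwheel '-.001 0 0 0;-.002 0 0 0;-.003 0 0 0;-.004 0 0 0;-.005 0 0 0;-.006 0 0 0;-.007 0 0 0;-.007 0 0 0'; python3 -c "
from h import *
u=np.array([-.1328,.9911]);print(r.read_state()['force'])
go([*(np.array([.5557,-.2206])+.093*u),.0995],97.6)"
```

```text
time: 23.98
tcp_pos: [0.5427, -0.1247, 0.0805]
eef_rot: [180.0, 0.0, 97.6]
force: [0.5, -0.1, 0.1]
opening: 0.0518
gripper_force: 20.0
time: 24.65
tcp_pos: [0.5431, -0.1279, 0.0805]
eef_rot: [-180.0, 0.0, 97.6]
force: [-0.1, -0.6, -0.2]
opening: 0.0517
gripper_force: 20.0
[-0.14320199 -0.62994868 -0.22229422]
rows: [-0.001   0.0004 -0.0005] yaw -0.0001
```

```bash
python3 -m handwheel '-.001 0 0 0;-.002 0 0 0;-.003 0 0 0;-.004 0 0 0;-.005 0 0 0;-.006 0 0 0;-.006 0 0 0;-.006 0 0 0'; python3 -m handwheel '-.001 0 0 0;-.002 0 0 0;-.003 0 0 0;-.004 0 0 0;-.004 0 0 0;-.004 0 0 0;-.004 0 0 0;-.004 0 0 0'
```

```text
time: 25.32
tcp_pos: [0.5431, -0.1285, 0.0804]
eef_rot: [-180.0, -0.2, 97.6]
force: [0.1, 10.6, 2.1]
opening: 0.0516
gripper_force: 20.0
time: 25.98
tcp_pos: [0.5431, -0.1285, 0.0804]
eef_rot: [-179.9, -0.4, 97.6]
force: [-0.4, 18.0, 3.9]
opening: 0.0515
gripper_force: 20.0
```

```bash
python3 -m handwheel '.006 0 .002 0;.006 0 .003 0;.006 0 .003 0;.006 0 .003 0;.006 0 .003 0;.006 0 .003 0;.006 0 .003 0;.006 0 .003 0' 0;  python3 -m handwheel '0 0 -.05 0;0 0 -.12 0;0 0 -.2 0;0 0 -.28 0;.06 .06 -.3 0;.12 .12 -.3 0;.18 .18 -.3 0;.24 .24 -.3 0'; python3 -m handwheel '.05 -.05 0 0;.1 -.12 0 0;.15 -.18 0 0;.2 -.24 0 0;.25 -.24 0 0;.3 -.24 0 0;.3 -.24 0 0;.3 -.24 0 0'; python3 - <<'E'
from h import *
im=eyes.camera("scene");t=eyes.camera("top")
a=cv2.resize(im[160:250,340:440],None,fx=4,fy=4,interpolation=cv2.INTER_CUBIC);b=cv2.resize(t[200:290,360:460],None,fx=4,fy=4,interpolation=cv2.INTER_CUBIC)
cv2.imwrite("pics/end.png",np.hstack([a,b]))
E
```

```text
time: 26.65
tcp_pos: [0.5433, -0.1301, 0.079]
eef_rot: [180.0, 0.0, 97.6]
force: [0.5, -0.3, 1.2]
opening: 0.0913
gripper_force: 0.0
time: 27.32
tcp_pos: [0.6448, 0.0029, 0.2297]
eef_rot: [179.9, 0.0, 97.5]
force: [0.8, -0.1, -0.1]
opening: 0.0916
gripper_force: 0.0
time: 27.98
tcp_pos: [0.5049, 0.1353, 0.2291]
eef_rot: [180.0, 0.0, 97.7]
force: [-1.1, -0.2, 0.9]
opening: 0.0919
gripper_force: 0.0
```

View pics/end.png

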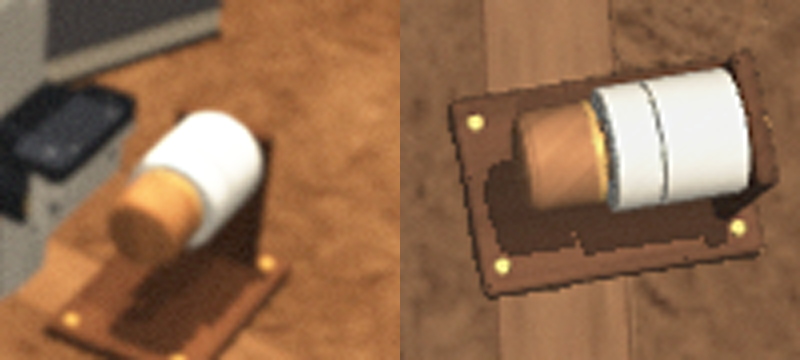

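The view shows the wide roll at the plate, the narrow roll touching it, and the cap fully on next to it. The robot is clear of everything.

```bash
python3 -c "
from station import r
print(r.close_job())"
```

```text
the job is handed in; nothing more can be done
None
```

The job is handed in at about 28 s: the wide roll is back against the plate, the narrow roll is touching it, and the end cap is pushed home and released; I did not take a final picture of the ink bottle, card case or reading glass.

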